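# Snug the priming plug and open the suction valve of a bench pump

### The arm

A 7-joint arm with a two-finger parallel gripper is mounted at the origin on the work surface. World frame = base frame: x ahead of the robot, y to its left, z up, the work surface at z = 0. Lengths are in m, angles in rad, forces in N, time in s.
With the tool pointing down it reaches from about 0.4 to 0.875 m from the base axis. Payload 19.3 kg.
Tool frame: the origin (TCP) lies on the centre line of the jaws, within the pads' length; the fingertips stand 14 mm ahead of it and the grasp point (between the pads) lies 5 mm behind it; x points along the fingers, y is the direction in which the jaws open and shut, and the axes are right-handed (so a half turn about x gives the same grasp; the last joint's range is limited). The gripper opens to 85 mm and grips with 20 to 120 N. Pads are 22 mm wide; open, the fingers measure 114 mm over their backs; the gripper's body (76 mm by 85 mm) begins 54 mm behind the grasp point. The pads swing forward as they close: fully open they stand 13 mm farther back than shut.
Start: joints at [-1.199, 0.521, -0.036, 1.599, 0.021, 1.021, -0.113], TCP at [0.267, 0.565, 0.245] pointing down, gripper open.
Joint ranges: [-2.91, 2.91], [-0.3, 2.13], [-1.5, 1.42], [0.17, 2.43], [-1.26, 4.41], [0.16, 1.93], [-2.52, 2.52]. Speed limits (rad/s): [1.89, 1.89, 2.39, 2.39, 3.01, 3.01, 3.01].

### API

Orientations are given as [roll, pitch, yaw] about the fixed x, y, z axes, in that order (R = Rz(yaw) Ry(pitch) Rx(roll)).
In Python, from workcell import monitor, optics, bot gives the robot as it stands.
- The arm moves only by the tool arm_command, never from a script. Its arguments are lists of equal length, an entry for each row: "delta_pos": the shift along the tool's x, y, z as a fraction of full scale, a list of three; "rotation": the turn, a rotation vector about the tool's x, y, z as a fraction of full scale, a list of three. In form: {"delta_pos": [[dx, dy, dz], ...], "rotation": [[wx, wy, wz], ...]}. A call has 1 to 10 rows; each row shifts and turns the pose as measured when the row begins, along the tool's axes as they then stand; what a row does not reach is not made up. Full scale, the value 1, is 30 mm for a shift and 6 degrees for a turn. A row lasts 1/10 s, in which the tool goes at most 50 mm and 8.59 degrees, less where a joint would pass 70% of its speed; a pose out of reach is approached as far as the arm can. A call with a number of a shift or a turn outside -1 to 1 is refused whole. A call with a gripper value outside its range is refused whole. "gripper" is the closure, from -1 (fully open) to 1 (shut), so that 0 is half open, set as the call begins (left out, the last holds). The fingers move at their own pace and stop on an object; "grip_force" is the grip in N (left out, the last holds). Time passes only in rows, so rows that do not move let the fingers close. It gives the time, the measured TCP pose, the force and the opening at its end, in the units of the state.
- monitor.observe(): the state, without advancing time (a new reading comes with each control period).
- optics.grab_frame(name): name is "scene" or "top"; returns the picture (400x640x3 uint8, red, green, blue); there is no depth.
- optics.camera_params(name): a dict with "fx", "fy", "cx", "cy" (pixels), "dist_coeffs" ([k1, k2, p1, p2, k3] as OpenCV has them; the pictures are not rectified), "origin" and "rotation" of the camera in the world. Camera axes: x right, y down, z forward; pixel columns grow to the right and rows downward; lengths in m; the calibration is good to about 2 mm. A picture is of the moment at which its call begins. camera_params takes no time and is no camera call.
- bot.job_done(): hands the job in, once; it reports no verdict.
The state is a dict: "clock": time; "qpos": joint angles; "qd": joint speeds; "joint_efforts": joint torques, N m; "position": TCP position; "tool_rot": TCP orientation; "force": force on the tool from outside, world axes, zero at the start; "moment": the same for the moment, N m; "grip_width": finger opening in m.
Only numpy, scipy, OpenCV 4.12 (cv2) and the standard library are available. Lean on these libraries where they do the work, as an engineer would, in place of code of your own. Each camera call takes 0.05 s, during which the arm holds its last target. There are 200 camera calls.

### The job

The bench pump has just been primed: screw its brass priming plug clockwise until its tapered thread goes snug, about half a newton metre and no tighter, because overtightening cracks the casing. Then swing the red lever of the suction valve fully open, let go, and leave everything else on the table where it is.

Things in the scene. Friction and masses are not known exactly. Their poses are not given: they have to be found in the camera images.
- pump: Bench pump set, fixed. Origin on the table under the plug; z up. Blue casing 156 mm wide, 80 mm thick, top 173 mm up; grey finned motor along +y (to 320 mm; terminal box top 193 mm, centred 185 mm from the plug); brass suction line with ball valve along -y (to 270 mm); hose tail low along +x (to 195 mm).
- plug: Brass priming plug in the boss on top of the casing, started by hand. Head: flat upright bar 46 mm long (own x), 12 mm thick (y), 26 mm tall; origin at its centre, about 215 mm above the table; z up = turning axis. Under the bar a neck 11 mm wide and 10 mm tall, then a 33 mm collar and a 43 mm boss. Nothing else is within 60 mm at bar height. Clockwise from above tightens; it stays where left.
- valve (a joint): Turn of the suction valve's lever about its upright stem: 0 = shut (lever to the pump's -x, across the pipe), 1.571 = fully open at its stop (lever to the pump's -y, along the pipe). Grows anticlockwise from above; starts at 0 to 0.25; stiff, about 0.2 N m; stays where left. Within 0.12 rad of the stop counts as fully open.
- lever_grip (a point): Middle of the lever's red sleeve, 85 mm from the stem axis, 154 mm above the table; its x axis runs along the lever to the stem. The sleeve, 16 mm wide and 14 mm tall, covers 30 to 115 mm from the stem axis. Free air below, down to the pipe (top at 115 mm) when the lever is open.
- valve_stem (a point): Point on the upright axis of the valve lever, at the height of the sleeve's middle (154 mm), 155 mm from the plug's axis towards the pump's -y.
- jug_mid (a point): Centre of a white plastic measuring jug, 90 mm in diameter, 130 mm tall, standing loose before the motor. Not to be disturbed.
- funnel_mid (a point): Centre of an orange plastic funnel stood mouth down, 104 mm in diameter, 115 mm tall, loose before the motor. Not to be disturbed.
- tape_roll_mid (a point): Centre of a white roll of thread tape lying flat, 58 mm in diameter, 14 mm tall, loose before the motor. Not to be disturbed.
- spanner_grip (a point): Point on the handle of a steel spanner 200 mm long lying loose on the table's right side. Not to be disturbed.
- screwdriver_grip (a point): Point on the yellow handle of a screwdriver lying loose on the table's right side. Not to be disturbed.
- plug_shank: The plug's tapered thread, mostly out of sight in the boss; origin 40 mm below the bar's centre. It sinks 4 mm a turn and runs free at about 0.05 N m; 0.3 to 4 rad on from the start (no pose shows where) the taper bites, and the turning moment then climbs about 0.55 N m per rad. Snug is 0.4 to 0.65 N m, 0.5 being right; at about 0.9 N m the casing cracks.

How it is judged:
By the outcome, as a careful person would: the job done as asked, in the order asked, and still so for the second after the job is handed in, with the robot touching nothing.
It also fails if it takes over 64 s, if anything falls off the work surface, if the arm or the gripper's body presses on something with over 40 N, if the wrist force passes 120 N, or if a joint passes its speed limit or range.

## Working session

There is one attempt and no reset: what is moved stays moved. The work goes in short steps, Python scripts to look and compute and a tool call to move; the robot and the scene stay as the last step left them, time stands still between calls to the robot, and variables do not carry over. Pictures are saved under pics/ and viewed, about 8 in all and at most 12, crops included, and the job is handed in when it is done.

Besides the shell and the picture viewer there is one more tool, called after "Emit:" as name(argument=value, ...), one argument or row to a line, values as JSON. arm_command: Moves the arm, as the interface text tells. Its arguments: {"type":"object","properties":{"delta_pos":{"type":"array","items":{"type":"array","items":{"type":"number"}}},"rotation":{"type":"array","items":{"type":"array","items":{"type":"number"}}},"gripper":{"type":"number"},"grip_force":{"type":"number"}},"required":["delta_pos","rotation"]}

```bash
mkdir -p pics
python3 - <<'E'
from workcell import monitor, optics, bot
import cv2
s=monitor.observe();print(s)
for n in("scene","top"):
    cv2.imwrite(f"pics/{n}0.png",cv2.cvtColor(optics.grab_frame(n),cv2.COLOR_RGB2BGR));print(n,optics.camera_params(n))
E
```

```text
{'clock': 0.0, 'qpos': array([-1.19921354,  0.52200379, -0.03633529,  1.60000187,  0.02117851,
        1.02110058, -0.11278361]), 'qd': array([-0.00085481,  0.00016727, -0.0005483 , -0.00097074, -0.00011222,
       -0.00038553,  0.0001341 ]), 'joint_efforts': array([ 4.23714891e-04, -9.27108192e+01,  1.97998166e+00, -3.69954479e+01,
        1.78474712e-02,  7.96269713e-03, -8.57985810e-06]), 'position': array([0.26710545, 0.56469247, 0.24473419]), 'tool_rot': array([-1.51889448,  1.56966677, -1.96067536]), 'force': array([-0.08125285,  0.39119657,  0.16866707]), 'moment': array([ 0.02819471, -0.00316286, -0.01407468]), 'grip_width': 0.08537062618617984}
scene {'fx': 441.69190139263316, 'fy': 441.69190139263316, 'cx': 314.91165210168947, 'cy': 200.94271216855114, 'dist_coeffs': array([-0.0118961,  0.       ,  0.       ,  0.       ,  0.       ]), 'origin': array([1.22500707, 0.51656273, 0.95769831]), 'rotation': array([-2.31593439,  0.00971108,  2.16174572])}
top {'fx': 468.325477391118, 'fy': 468.325477391118, 'cx': 316.84430086992387, 'cy': 192.96294693274035, 'dist_coeffs': array([-0.04559607,  0.        ,  0.        ,  0.        ,  0.        ]), 'origin': array([0.33077899, 0.00306721, 1.39344839]), 'rotation': array([-2.99816234, -0.00725379, -1.5575564 ])}
```

View pics/scene0.png

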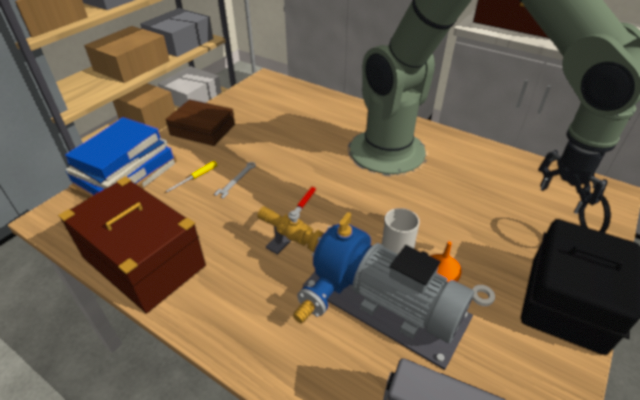

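View pics/top0.png

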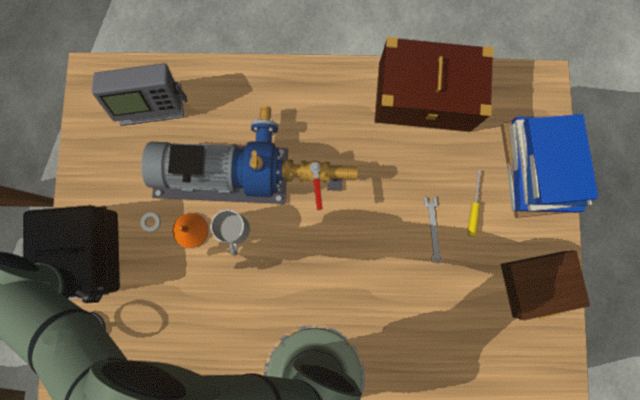

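The scene view shows the plug near (345,222) and the red lever near (307,197). In the top view the plug is near (255,161), the stem near (316,170), and the lever tip near (320,208). The motor lies to world +y. Next I'll measure from a crop.

```bash
cat > h.py <<'E'
import numpy as np, cv2
from scipy.spatial.transform import Rotation as Ro
from workcell import monitor, optics, bot
def ray(n,uv):
    p=optics.camera_params(n);K=np.array([[p['fx'],0,p['cx']],[0,p['fy'],p['cy']],[0,0,1]])
    x=cv2.undistortPoints(np.array([[uv]],float),K,p['dist_coeffs'])[0,0]
    return p['origin'],Ro.from_euler('xyz',p['rotation']).as_matrix()@np.array([*x,1])
def onz(n,uv,z):
    o,d=ray(n,uv);return o+d*(z-o[2])/d[2]
def two(a,b):
    o1,d1=ray('top',a);o2,d2=ray('scene',b)
    t=np.linalg.lstsq(np.c_[d1,-d2],o2-o1,rcond=None)[0]
    return o1+d1*t[0],o2+d2*t[1]
def proj(n,P):
    p=optics.camera_params(n);K=np.array([[p['fx'],0,p['cx']],[0,p['fy'],p['cy']],[0,0,1]])
    R=Ro.from_euler('xyz',p['rotation']).as_matrix().T
    return cv2.projectPoints(np.atleast_2d(P).astype(float),cv2.Rodrigues(R)[0],-R@p['origin'],K,p['dist_coeffs'])[0][:,0]
def pic(n,f,box,k):
    im=cv2.cvtColor(optics.grab_frame(n),cv2.COLOR_RGB2BGR);cv2.imwrite(f'pics/{f}_raw.png',im)
    x,y,w,h=box;return cv2.imwrite(f'pics/{f}.png',cv2.resize(im[y:y+h,x:x+w],None,fx=k,fy=k,interpolation=cv2.INTER_CUBIC))
E
python3 - <<'E'
from h import *
for n,(x,y,w,h) in (('top',(220,110,150,110)),('scene',(240,170,130,130))):
    im=cv2.imread(f'pics/{n}0.png')
    hsv=cv2.cvtColor(im,cv2.COLOR_BGR2HSV)
    m=cv2.inRange(hsv,(0,180,90),(6,255,255))|cv2.inRange(hsv,(174,180,90),(180,255,255))
    mm=np.zeros_like(m);mm[y:y+h,x:x+w]=m[y:y+h,x:x+w]
    pts=cv2.findNonZero(mm);print(n,len(pts),cv2.minAreaRect(pts))
    c=cv2.resize(im[y:y+h,x:x+w],None,fx=4,fy=4,interpolation=cv2.INTER_CUBIC);cv2.imwrite(f'pics/c_{n}.png',c)
a=cv2.imread('pics/c_top.png');b=cv2.imread('pics/c_scene.png')
H=np.zeros((520,1120,3),np.uint8);H[:440,:600]=a;H[:520,600:]=b;cv2.imwrite('pics/c.png',cv2.resize(H,None,fx=.714,fy=.714))
E
```

```text
top 146 ((317.2574462890625, 193.5742645263672), (29.453102111816406, 5.373201370239258), 84.2894058227539)
scene 138 ((306.53656005859375, 196.8292694091797), (6.246950626373291, 23.42606544494629), 38.65980911254883)
```

View pics/c.png

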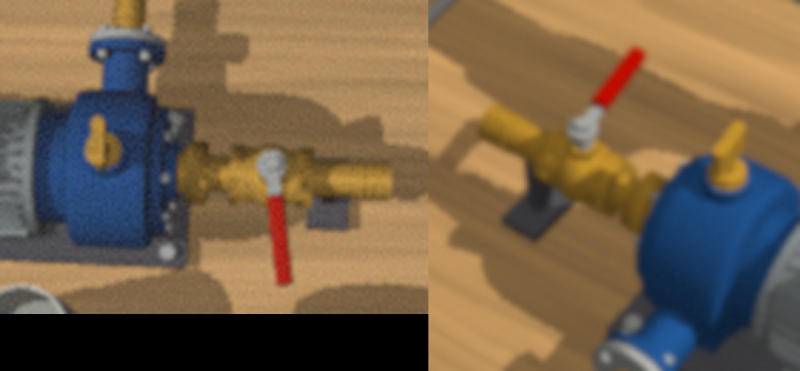

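The crop shows the plug bar running roughly along image-vertical, i.e. world x, at raw pixel (255,160). The sleeve points toward the robot.

Run:
```python
from h import *
im=cv2.imread('pics/top0.png');hsv=cv2.cvtColor(im,cv2.COLOR_BGR2HSV)
m=cv2.inRange(hsv,(10,110,90),(30,255,255));
print(hsv[148:174:2,246:268:1,0]);print(hsv[146:176:1,246:268:1,2])
sc=cv2.imread('pics/scene0.png');hs=cv2.cvtColor(sc,cv2.COLOR_BGR2HSV)
for n,h,(x,y,w,hh) in(('top',hsv,(243,142,30,36)),('scene',hs,(325,205,40,40))):
    mm=np.zeros(h.shape[:2],np.uint8);mm[y:y+hh,x:x+w]=cv2.inRange(h,(10,110,90),(30,255,255))[y:y+hh,x:x+w]
    p=cv2.findNonZero(mm);print(n,len(p),cv2.boundingRect(p),cv2.minAreaRect(p))
a=np.radians(84.29);c=np.array([317.26,193.57]);d=np.array([np.cos(a),np.sin(a)])*14.7
b=np.radians(38.66-90);c2=np.array([306.54,196.83]);d2=np.array([np.cos(b),np.sin(b)])*11.7
for s in(-1,0,1): print(onz('top',c+s*d,.158),two(c+s*d,c2+s*d2))
print('stem?',onz('top',(315.2,167.8),.158),'plug',onz('top',(254.5,158.5),.228))
```

```text
[[107 109 107 108 109 108 109 109 109 110 106 110 109 108 111 110 109 107
  108 109 111 108]
 [109 108 108 108 109 111 122   7  13 147 111 109 107 111 108 108 110 109
  109 108 109 110]
 [109 108 109 107 111 176  17  19  20  18  15 116 110 108 109 109 109 109
  108 110 109 109]
 [108 108 109 109 111 169  18  20  20  19  18 132 109 109 110 108 109 110
  110 107 109 109]
 [108 108 107 109 110 113  18  19  19  20  18  18 178 119 113 110 108 110
  109 109 109 108]
 [109 109 107 110 125  16  20  18  19  20  20  19  19  19  17 150 110 111
  110 114 114 108]
 [108 108 109 114  16  18  20  19  19  20  20  20  18  20  18  17 145 112
  110 112 109 110]
 [107 108 110 120  18  20  19  19  20  20  19  20  20  19  20  18  19 109
  109 110 111 110]
 [108 108 109 120  17  19  19  20  19  20  20  20  20  18  18  20 176 107
  108 110 109 108]
 [107 108 109 110 120  15  19  19  19  19  19  20  20  18  16 167 113 112
  109 109 109 110]
 [107 107 108 107 108 109 114   0  18  18  16   6 137 116 112 109 111 110
  111 108 109 107]
 [107 109 108 108 109 109 107 108 109 114 108 109 110 109 109 110 108 108
  1
[... 2904 characters left out ...]
 146 (243, 142, 19, 27) ((251.70004272460938, 153.90000915527344), (29.068883895874023, 11.180339813232422), 63.43495178222656)
scene 941 (325, 205, 40, 31) ((344.5, 220.0), (30.0, 39.0), 90.0)
[ 5.47191573e-01 -2.27122821e-04  1.58000000e-01] (array([ 5.47587157e-01, -2.33144591e-04,  1.55741700e-01]), array([0.54629992, 0.0018241 , 0.15551073]))
[ 0.50769408 -0.00466089  0.158     ] (array([ 0.50795483, -0.00467228,  0.15617912]), array([ 0.50643155, -0.00220128,  0.15594554]))
[ 0.46854902 -0.00905519  0.158     ] (array([ 0.46851872, -0.00905252,  0.1582717 ]), array([ 0.4662868 , -0.00537135,  0.15798669]))
stem? [0.57754735 0.00179002 0.158     ] plug [0.58542676 0.15645941 0.228     ]
```

```bash
cat >> h.py <<'E'
def st():
    s=monitor.observe();R=Ro.from_euler('xyz',s['tool_rot']).as_matrix()
    return s,R
def need(P,yaxis_deg=None,k=.03):
    s,R=st();d=R.T@(np.array(P)-s['position'])
    print('pos',s['position'].round(4),'tool y az',np.degrees(np.arctan2(R[1,1],R[0,1])).round(2),'xaxis',R[:,0].round(4),'q',s['qpos'].round(3),'t',s['clock'])
    print('units tool xyz',(d/k).round(2))
    if yaxis_deg is not None:
        a=np.radians(yaxis_deg);y=np.array([np.cos(a),np.sin(a),0]);x=np.array([0,0,-1]);T=np.c_[x,y,np.cross(x,y)]
        print('rotvec units',np.degrees(Ro.from_matrix(R.T@T).as_rotvec()/6).round(2))
E
python3 - <<'E'
from h import *
need((.584,.158,.29),90);need((.584,.158,.29),-90)
print(proj('top',[[.561,.158,.228],[.607,.158,.228],[.584,.152,.228],[.584,.164,.228]]))
print(proj('scene',[[.561,.158,.228],[.607,.158,.228],[.584,.152,.228],[.584,.164,.228]]))
E
```

```text
pos [0.2671 0.5647 0.2448] tool y az 64.69 xaxis [-3.e-04 -9.e-04 -1.e+00] q [-1.199  0.522 -0.036  1.6    0.021  1.021 -0.113] t 0.1
units tool xyz [-1.5  -7.74 15.34]
rotvec units [-4.22 -0.    0.01]
pos [0.2671 0.5647 0.2448] tool y az 64.69 xaxis [-3.e-04 -9.e-04 -1.e+00] q [-1.199  0.522 -0.036  1.6    0.021  1.021 -0.113] t 0.1
units tool xyz [-1.5  -7.74 15.34]
rotvec units [2.578e+01 1.000e-02 0.000e+00]
[[253.57450717 167.92632926]
 [254.17742462 150.20829383]
 [256.23450492 159.07341123]
 [251.51741503 159.00907115]]
[[348.37339487 212.0996011 ]
 [338.17733896 223.71690001]
 [341.15005    216.83713592]
 [345.54929566 218.8271814 ]]
```

Run:
```python
from h import *
B=np.array([[.561,.158,.228],[.607,.158,.228],[.584,.152,.228],[.584,.164,.228]])
out=[]
for n,(x,y) in(('top',(235,140)),('scene',(325,200))):
    im=cv2.resize(cv2.imread(f'pics/{n}0.png')[y:y+40,x:x+40],(400,400),interpolation=cv2.INTER_NEAREST)
    for p in proj(n,B): cv2.circle(im,tuple(((p-[x,y]+.5)*10).astype(int).tolist()),4,(255,0,255),1)
    out.append(im)
cv2.imwrite('pics/z.png',np.hstack(out))
```

```text
(no output)
```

View pics/z.png

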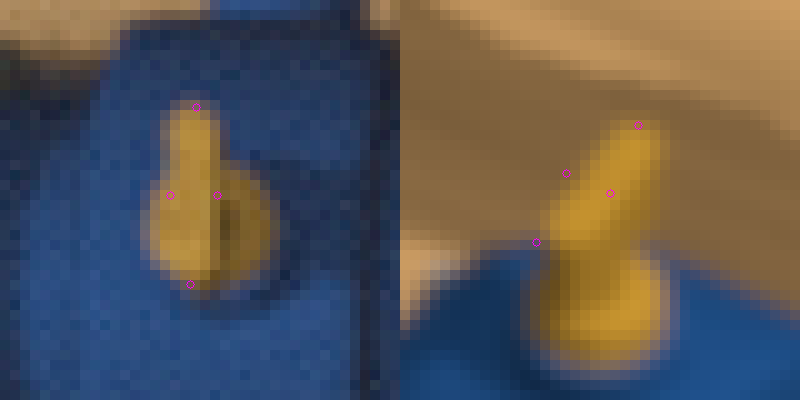

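The top and scene views agree on the bar to about 2–3 mm. It is roughly along world x, centred near (0.583, 0.159). I'll move above it now.

Emit:
arm_command(
  delta_pos=[
    [-1,-0.2,0.4],
    [-0.6,-0.5,1],
    [0,-0.5,1],
    [0,-0.5,1],
    [0,-0.5,1],
    [0,-0.5,1],
    [0,-0.5,1],
    [0,-0.5,1],
    [0,-0.5,1],
    [0,-0.5,1],
  ],
  rotation=[
    [0,0,0],
    [0,0,0],
    [0,0,0],
    [0,0,0],
    [0,0,0],
    [0,0,0],
    [0,0,0],
    [0,0,0],
    [0,0,0],
    [0,0,0],
  ],
  gripper=-1,
)

```text
clock: 1.1
position: [0.4646, 0.3105, 0.2918]
tool_rot: [-1.928, 1.564, -2.361]
force: [0.4, 0.2, -0.7]
grip_width: 0.0856
```

```bash
python3 -c "
from h import *
need((.583,.159,.26),90)"
```

```text
pos [0.4646 0.3105 0.2918] tool y az 65.19 xaxis [-0.0046 -0.0045 -1.    ] q [-0.73   0.371  0.047  1.72  -0.019  1.058  0.46 ] t 1.1
units tool xyz [ 1.06 -2.92  5.7 ]
rotvec units [-4.14 -0.03  0.05]
```

Emit:
arm_command(
  delta_pos=[
    [0,-0.5,1],
    [0,-0.5,1],
    [0,-0.5,1],
    [0,-0.5,1],
    [0,-0.5,1],
    [0,-0.4,0.7],
    [0,0,0],
    [0,0,0],
    [0,0,0],
    [0,0,0],
  ],
  rotation=[
    [0,0,0],
    [0,0,0],
    [0,0,0],
    [0,0,0],
    [0,0,0],
    [-0.3,0,0],
    [-1,0,0],
    [-1,0,0],
    [-1,0,0],
    [-0.9,0,0],
  ],
)

```text
clock: 2.1
position: [0.5889, 0.1459, 0.2888]
tool_rot: [-2.378, 1.558, -2.365]
force: [0.3, -0.4, -0.6]
grip_width: 0.0854
```

```bash
python3 -c "
from h import *
need((.583,.159,.26),90);print(proj('scene',[.583,.159,.213]),proj('top',[.583,.159,.213]))
pic('scene','s1',(280,130,130,110),6)
"
```

```text
pos [0.5889 0.1459 0.2888] tool y az 90.78 xaxis [-0.0092 -0.009  -0.9999] q [-0.349  0.457  0.008  1.591  0.002  1.105  1.242] t 2.1
units tool xyz [ 0.96  0.45 -0.18]
rotvec units [ 0.13 -0.09  0.09]
[[343.71087441 222.24823975]] [[254.20669553 160.66701312]]
```

View pics/s1.png

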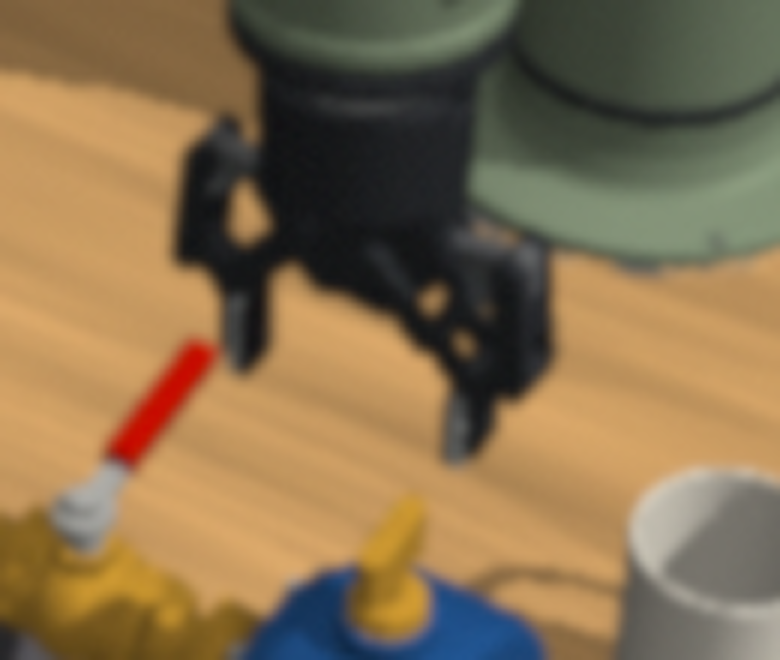

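The gripper hangs above the plug, with fingertips at about crop (240,365) and (455,460). Nothing is between it and the bar at crop (400,530). I'll correct the offsets and descend.

Emit:
arm_command(
  delta_pos=[
    [0,0.45,-0.2],
    [0.8,0,0],
    [0.8,0,0],
    [0.6,0,0],
    [0.3,0,0],
    [0,0,0],
  ],
  rotation=[
    [0.13,-0.09,0.09],
    [0,0,0],
    [0,0,0],
    [0,0,0],
    [0,0,0],
    [0,0,0],
  ],
)

```text
clock: 2.75
position: [0.5802, 0.1646, 0.2114]
tool_rot: [1.119, 1.566, 1.109]
force: [0.3, -0.2, 0.3]
grip_width: 0.0855
```

```bash
python3 -c "
from h import *
need((.583,.159,.212),90);print(st()[0]['force'],st()[0]['moment'])
"
```

```text
pos [0.5802 0.1646 0.2114] tool y az 89.44 xaxis [ 0.0022  0.0044 -1.    ] q [-0.373  0.522 -0.     1.698 -0.004  0.918  1.19 ] t 2.75
units tool xyz [-0.02 -0.18  0.09]
rotvec units [-0.09  0.02 -0.04]
[ 0.31489216 -0.21914544  0.26856989] [ 0.06745579  0.02044734 -0.00012434]
```

Emit:
arm_command(
  delta_pos=[
    [0,-0.18,0.09],
    [0,0,0],
    [0,0,0],
    [0,0,0],
    [0,0,0],
    [0,0,0],
  ],
  rotation=[
    [0,0,0],
    [0,0,0],
    [0,0,0],
    [0,0,0],
    [0,0,0],
    [0,0,0],
  ],
  gripper=1,
  grip_force=40,
)

```text
clock: 3.35
position: [0.5846, 0.1618, 0.2147]
tool_rot: [0.876, 1.559, 0.865]
force: [1.9, -0.8, -7.2]
grip_width: 0.0113
```

```bash
python3 -c "
from h import *
need((.583,.159,.212),90);print(st()[0]['force'],st()[0]['moment'],st()[0]['grip_width'])
"
```

```text
pos [0.5846 0.1618 0.2147] tool y az 89.37 xaxis [ 0.0078  0.0092 -0.9999] q [-3.640e-01  5.200e-01 -1.000e-03  1.691e+00 -7.000e-03  9.200e-01
  1.199e+00] t 3.35
units tool xyz [ 0.09 -0.09 -0.05]
rotvec units [-0.11  0.07 -0.09]
[ 1.92361714 -0.83873724 -7.20324353] [-0.63016013 -0.38835859  0.03946888] 0.011268702691291672
```

Emit:
arm_command(
  delta_pos=[
    [0,0,0],
    [0,0,0],
    [0,0,0],
  ],
  rotation=[
    [1,0,0],
    [1,0,0],
    [0,0,0],
  ],
)

```text
clock: 3.65
position: [0.5846, 0.1616, 0.2145]
tool_rot: [1.062, 1.559, 0.835]
force: [0.6, 0.6, -2.1]
grip_width: 0.0115
```

```bash
cat >> h.py <<'E'
def tq():
    s,R=st();m=s['moment'];f=s['force']
    print('t',round(s['clock'],2),'az',np.degrees(np.arctan2(R[1,1],R[0,1])).round(2),'pos',s['position'].round(4),'F',f.round(2),'M',m.round(3),'q7',s['qpos'][6].round(3),'eff',s['joint_efforts'][6].round(3),'w',s['grip_width'].round(4),'x',R[:,0].round(3))
E
python3 -c "
from h import *
tq()"
```

```text
Traceback (most recent call last):
  File "h.py", line 33, in tq
    print('t',round(s['clock'],2),'az',np.degrees(np.arctan2(R[1,1],R[0,1])).round(2),'pos',s['position'].round(4),'F',f.round(2),'M',m.round(3),'q7',s['qpos'][6].round(3),'eff',s['joint_efforts'][6].round(3),'w',s['grip_width'].round(4),'x',R[:,0].round(3))
                                                                                                                                                                                                                     ^^^^^^^^^^^^^^^^^^^^^
AttributeError: 'float' object has no attribute 'round'
```

```bash
sed -i "s/s\['grip_width'\].round(4)/round(s['grip_width'],4)/" h.py
python3 -c "
from h import *
tq()"
```

```text
t 3.65 az 77.02 pos [0.5846 0.1616 0.2145] F [ 0.59  0.62 -2.06] M [-0.479 -0.211 -0.082] q7 1.013 eff -2.5 w 0.0115 x [ 0.008  0.009 -1.   ]
```

Emit:
arm_command(
  delta_pos=[
    [0,0,0],
    [0,0,0],
    [0,0,0],
    [0,0,0],
  ],
  rotation=[
    [1,0,0],
    [1,0,0],
    [1,0,0],
    [1,0,0],
  ],
)

```text
clock: 4.05
position: [0.5844, 0.1612, 0.2143]
tool_rot: [1.461, 1.56, 0.816]
force: [0.1, 1.0, -4.6]
grip_width: 0.0114
```

```bash
python3 -c "
from h import *
tq()"
```

```text
t 4.05 az 53.06 pos [0.5844 0.1612 0.2143] F [ 0.09  0.98 -4.59] M [-0.628 -0.093  0.097] q7 0.654 eff 2.93 w 0.0114 x [ 0.007  0.008 -1.   ]
```

Emit:
arm_command(
  delta_pos=[
    [0,0,0],
    [0,0,0],
    [0,0,0],
    [0,0,0],
  ],
  rotation=[
    [1,0,0],
    [1,0,0],
    [1,0,0],
    [1,0,0],
  ],
)

```text
clock: 4.45
position: [0.584, 0.1609, 0.2139]
tool_rot: [1.888, 1.562, 0.822]
force: [2.0, -0.1, -4.4]
grip_width: 0.0113
```

```bash
python3 -c "
from h import *
tq()"
```

```text
t 4.45 az 28.89 pos [0.584  0.1609 0.2139] F [ 2.04 -0.14 -4.4 ] M [-0.539 -0.104  0.037] q7 0.295 eff 2.901 w 0.0113 x [ 0.006  0.007 -1.   ]
```

Emit:
arm_command(
  delta_pos=[
    [0,0,0],
    [0,0,0],
    [0,0,0],
  ],
  rotation=[
    [1,0,0],
    [1,0,0],
    [1,0,0],
  ],
)

```text
clock: 4.75
position: [0.5838, 0.1608, 0.2138]
tool_rot: [2.228, 1.563, 0.845]
force: [2.0, 0.7, -3.6]
grip_width: 0.0112
```

```bash
python3 -c "
from h import *
tq()"
```

```text
t 4.75 az 10.76 pos [0.5838 0.1608 0.2138] F [ 2.    0.68 -3.62] M [-0.54  -0.049  0.026] q7 0.027 eff 2.882 w 0.0112 x [ 0.005  0.006 -1.   ]
```

Emit:
arm_command(
  delta_pos=[
    [0,0,0],
    [0,0,0],
    [0,0,0],
    [0,0,0],
  ],
  rotation=[
    [1,0,0],
    [1,0,0],
    [1,0,0],
    [1,0,0],
  ],
)

```text
clock: 5.15
position: [0.5833, 0.1608, 0.2135]
tool_rot: [2.731, 1.564, 0.926]
force: [1.1, -0.3, -3.6]
grip_width: 0.0112
```

```bash
python3 -c "
from h import *
tq()"
```

```text
t 5.15 az -13.4 pos [0.5833 0.1608 0.2135] F [ 1.13 -0.33 -3.64] M [-0.429 -0.015 -0.001] q7 -0.327 eff 2.853 w 0.0112 x [ 0.004  0.006 -1.   ]
```

Emit:
arm_command(
  delta_pos=[
    [0,0,0],
    [0,0,0],
    [0,0,0],
  ],
  rotation=[
    [1,0,0],
    [1,0,0],
    [1,0,0],
  ],
)

```text
clock: 5.45
position: [0.5831, 0.161, 0.2133]
tool_rot: [-3.139, 1.564, 1.023]
force: [0.2, 0.1, -4.0]
grip_width: 0.0116
```

```bash
python3 -c "
from h import *
tq()"
```

```text
t 5.45 az -31.52 pos [0.5831 0.161  0.2133] F [ 0.24  0.05 -4.05] M [-0.375 -0.069  0.091] q7 -0.59 eff 2.831 w 0.0116 x [ 0.003  0.005 -1.   ]
```

Emit:
arm_command(
  delta_pos=[
    [0,0,0],
    [0,0,0],
    [0,0,0],
  ],
  rotation=[
    [1,0,0],
    [1,0,0],
    [1,0,0],
  ],
)

```text
clock: 5.75
position: [0.5828, 0.1611, 0.2131]
tool_rot: [-2.69, 1.565, 1.156]
force: [0.1, -1.0, -2.4]
grip_width: 0.0111
```

```bash
python3 -c "
from h import *
tq()"
```

```text
t 5.75 az -49.63 pos [0.5828 0.1611 0.2131] F [ 0.09 -0.96 -2.42] M [-0.462 -0.099  0.073] q7 -0.851 eff 2.793 w 0.0111 x [ 0.002  0.005 -1.   ]
```

Emit:
arm_command(
  delta_pos=[
    [0,0,0],
    [0,0,0],
  ],
  rotation=[
    [1,0,0],
    [1,0,0],
  ],
)

```text
clock: 5.95
position: [0.5827, 0.1613, 0.213]
tool_rot: [-2.393, 1.565, 1.242]
force: [1.2, -0.4, -2.7]
grip_width: 0.0112
```

```bash
python3 -c "
from h import *
tq()"
```

```text
t 5.95 az -61.7 pos [0.5827 0.1613 0.213 ] F [ 1.2  -0.39 -2.67] M [-0.46  -0.147  0.135] q7 -1.024 eff 2.689 w 0.0112 x [ 0.002  0.005 -1.   ]
```

Emit:
arm_command(
  delta_pos=[
    [0,0,0],
    [0,0,0],
  ],
  rotation=[
    [1,0,0],
    [1,0,0],
  ],
)

```text
clock: 6.15
position: [0.5826, 0.1615, 0.2129]
tool_rot: [-2.11, 1.565, 1.315]
force: [1.6, 0.1, -2.6]
grip_width: 0.0114
```

```bash
python3 -c "
from h import *
tq()"
```

```text
t 6.15 az -73.75 pos [0.5826 0.1615 0.2129] F [ 1.6   0.15 -2.57] M [-0.482 -0.12   0.288] q7 -1.196 eff 2.548 w 0.0114 x [ 0.001  0.005 -1.   ]
```

Emit:
arm_command(
  delta_pos=[
    [0,0,0],
    [0,0,0],
  ],
  rotation=[
    [1,0,0],
    [0.5,0,0],
  ],
)

```text
clock: 6.35
position: [0.5826, 0.1616, 0.2128]
tool_rot: [-1.869, 1.566, 1.399]
force: [0.9, -0.2, -1.0]
grip_width: 0.0111
```

```bash
python3 -c "
from h import *
tq()"
```

```text
t 6.35 az -82.78 pos [0.5826 0.1616 0.2128] F [ 0.9  -0.24 -0.98] M [-0.546 -0.065  0.399] q7 -1.325 eff -0.167 w 0.0111 x [ 0.001  0.005 -1.   ]
```

Emit:
arm_command(
  delta_pos=[
    [0,0,0],
    [0,0,0],
  ],
  rotation=[
    [0.7,0,0],
    [0.7,0,0],
  ],
)

```text
clock: 6.55
position: [0.5826, 0.1618, 0.2128]
tool_rot: [-1.648, 1.566, 1.476]
force: [0.6, -0.6, -1.7]
grip_width: 0.0115
```

```bash
python3 -c "
from h import *
tq()"
```

```text
t 6.55 az -91.01 pos [0.5826 0.1618 0.2128] F [ 0.58 -0.64 -1.67] M [-0.501 -0.129  0.535] q7 -1.443 eff 1.415 w 0.0115 x [ 0.     0.005 -1.   ]
```

Emit:
arm_command(
  delta_pos=[
    [0,0,0],
    [0,0,0],
  ],
  rotation=[
    [0.25,0,0],
    [0.15,0,0],
  ],
)

```text
clock: 6.75
position: [0.5826, 0.1618, 0.2128]
tool_rot: [-1.533, 1.566, 1.553]
force: [0.1, -0.5, 0.8]
grip_width: 0.0111
```

```bash
python3 -c "
from h import *
tq()"
```

```text
t 6.75 az -93.21 pos [0.5826 0.1618 0.2128] F [ 0.1  -0.47  0.76] M [-0.468 -0.043  0.46 ] q7 -1.475 eff -0.511 w 0.0111 x [ 0.     0.004 -1.   ]
```

Torque is about 0.48 N m, averaging the readings against the 0.55 N m/rad slope. I'll release and rise.

Emit:
arm_command(
  delta_pos=[
    [0,0,0],
    [0,0,0],
    [0,0,0],
    [0,0,0],
    [0,0,0],
    [-0.4,0,0],
    [-0.8,0,0],
    [-0.8,0,0],
    [-0.5,0,0],
  ],
  rotation=[
    [0,0,0],
    [0,0,0],
    [0,0,0],
    [0,0,0],
    [0,0,0],
    [0,0,0],
    [0,0,0],
    [0,0,0],
    [0,0,0],
  ],
  gripper=-1,
)

```text
clock: 7.65
position: [0.5818, 0.1611, 0.2911]
tool_rot: [-0.964, 1.566, 2.127]
force: [0.7, -0.1, -0.3]
grip_width: 0.0853
```

```bash
python3 -c "
from h import *
tq()
S=np.array([.579,.006]);
def c(phi,r=.078,off=.03):
    a=np.radians(178.5)+phi;u=np.array([np.cos(a),np.sin(a)]);n=np.array([-u[1],u[0]]);return S+r*u-n*off
for ph in np.arange(.138,1.66,.2): print(round(ph,2),c(ph,.078,.024).round(4))
print(c(.138,.078,.04))
need([*c(.138,.078,.045),.29],-90)
"
```

```text
t 7.65 az -92.94 pos [0.5818 0.1611 0.2911] F [ 0.72 -0.14 -0.3 ] M [-0.062 -0.05  -0.011] q7 -1.53 eff 0.214 w 0.0853 x [-0.003  0.004 -1.   ]
0.14 [0.4988 0.0211]
0.34 [0.4974 0.0049]
0.54 [ 0.4992 -0.0113]
0.74 [ 0.5043 -0.0268]
0.94 [ 0.5123 -0.041 ]
1.14 [ 0.5229 -0.0533]
1.34 [ 0.5358 -0.0633]
1.54 [ 0.5504 -0.0704]
[0.49702365 0.03704639]
pos [0.5818 0.1611 0.2911] tool y az -92.94 xaxis [-0.0027  0.0043 -1.    ] q [-0.935  0.6    0.902  1.634 -0.509  1.16  -1.53 ] t 7.65
units tool xyz [0.03 4.11 2.64]
rotvec units [-0.49  0.03  0.04]
```

Emit:
arm_command(
  delta_pos=[
    [0,0,0],
    [0,0,0],
    [0,0,0],
    [0,0,0],
    [0,0,0],
    [0,0,0],
    [0,0,0],
    [0,0,0],
    [0,0,0],
    [0,0,0],
  ],
  rotation=[
    [-1,0,0],
    [-1,0,0],
    [-1,0,0],
    [-1,0,0],
    [-1,0,0],
    [-1,0,0],
    [-1,0,0],
    [-1,0,0],
    [-1,0,0],
    [-1,0,0],
  ],
  gripper=1,
)

```text
clock: 8.65
position: [0.5838, 0.1592, 0.3037]
tool_rot: [2.717, 1.561, 0.61]
force: [0.1, 0.0, 0.3]
grip_width: -0.0001
```

Emit:
arm_command(
  delta_pos=[
    [0,0,0],
    [0,0,0],
    [0,0,0],
    [0,0,0],
    [0,0,0],
  ],
  rotation=[
    [-1,0,0],
    [-1,0,0],
    [-1,0,0],
    [-1,0,0],
    [-1,0,0],
  ],
)

```text
clock: 9.15
position: [0.5844, 0.1576, 0.3088]
tool_rot: [1.942, 1.558, 0.379]
force: [0.9, -0.5, 0.4]
grip_width: -0.0001
```

```bash
python3 -c "
from h import *
need([.497,.046,.29],0)
pic('top','t2',(220,110,150,110),4)
im=cv2.imread('pics/t2_raw.png');a=cv2.cvtColor(im,cv2.COLOR_BGR2HSV)
"
```

```text
pos [0.5844 0.1576 0.3088] tool y az 0.44 xaxis [ 0.0119  0.0047 -0.9999] q [-0.695  0.463  0.488  1.607 -0.237  1.117 -0.141] t 9.15
units tool xyz [ 0.57 -2.95  3.7 ]
rotvec units [ 0.07 -0.04 -0.11]
```

Emit:
arm_command(
  delta_pos=[
    [0.1,-0.75,0.9],
    [0.1,-0.75,0.9],
    [0.1,-0.75,0.9],
    [0.1,-0.6,0.8],
    [0,0,0],
  ],
  rotation=[
    [0,0,0],
    [0,0,0],
    [0,0,0],
    [0,-0.04,-0.1],
    [0,0,0],
  ],
)

```text
clock: 9.7
position: [0.4978, 0.0469, 0.2976]
tool_rot: [1.717, 1.566, 0.15]
force: [0.0, 0.0, -0.3]
grip_width: 0.0001
```

```bash
python3 -c "
from h import *
need([.497,.046,.149],0)
im=[]
for n,b in(('top',(230,110,130,120)),('scene',(260,130,130,120))):
    pic(n,n+'3',b,3); im.append(cv2.imread(f'pics/{n}3.png'))
cv2.imwrite('pics/v3.png',np.hstack(im))
"
```

```text
pos [0.4978 0.0469 0.2976] tool y az 0.19 xaxis [ 4.4e-03  7.0e-04 -1.0e+00] q [-0.635  0.29   0.531  1.881 -0.172  1.011 -0.027] t 9.7
units tool xyz [ 4.95 -0.05  0.03]
rotvec units [ 0.03 -0.01 -0.04]
```

View pics/v3.png

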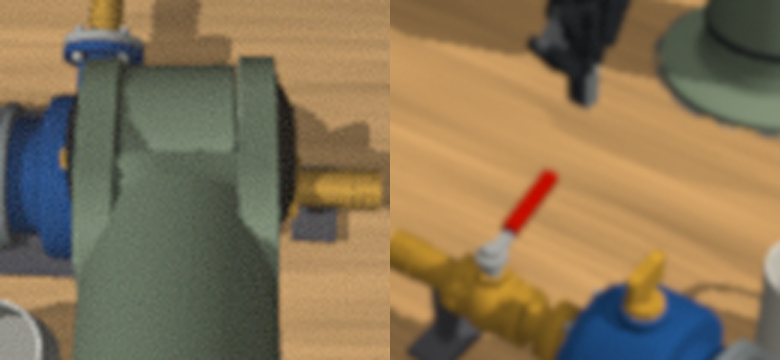

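The lever is unmoved at crop (530,205), and the closed fingers hang clear on its +y side. The plug bar is again along x. I'll descend beside the sleeve.

Emit:
arm_command(
  delta_pos=[
    [0.9,0,0],
    [0.9,0,0],
    [0.9,0,0],
    [0.9,0,0],
    [0.6,0,0],
    [0.3,0,0],
    [0,0,0],
  ],
  rotation=[
    [0,0,0],
    [0,0,0],
    [0,0,0],
    [0,0,0],
    [0,0,0],
    [0,0,0],
    [0,0,0],
  ],
)

```text
clock: 10.5
position: [0.5067, 0.0564, 0.1598]
tool_rot: [1.815, 1.558, 0.251]
force: [-0.7, -0.0, 0.5]
grip_width: -0.0002
```

```bash
python3 -c "
from h import *
need([.499,.021,.150],0);tq()
"
```

```text
pos [0.5067 0.0564 0.1598] tool y az 0.35 xaxis [ 0.012   0.0031 -0.9999] q [-0.55   0.494  0.433  2.007 -0.318  0.693  0.088] t 10.5
units tool xyz [ 0.32 -0.27  1.18]
rotvec units [ 0.06 -0.03 -0.12]
t 10.5 az 0.35 pos [0.5067 0.0564 0.1598] F [-0.69 -0.05  0.5 ] M [-0.     0.025 -0.017] q7 0.088 eff 0.303 w -0.0002 x [ 0.012  0.003 -1.   ]
```

Emit:
arm_command(
  delta_pos=[
    [0.3,-0.27,0.3],
    [0,0,0.45],
    [0,0,0.45],
    [0,0,0.4],
    [0,0,0.4],
    [0,0,0.4],
  ],
  rotation=[
    [0,0,-0.1],
    [0,0,0],
    [0,0,0],
    [0,0,0],
    [0,0,0],
    [0,0,0],
  ],
)

```text
clock: 11.1
position: [0.5005, -0.0199, 0.1527]
tool_rot: [2.314, 1.563, 0.75]
force: [-0.1, 3.2, -0.7]
grip_width: 0.0
```

```bash
python3 -c "
from h import *
need([.507,-.0268,.150],0);tq()
"
```

```text
pos [ 0.5005 -0.0199  0.1527] tool y az 0.41 xaxis [ 0.0054  0.005  -1.    ] q [-0.391  0.495  0.421  2.028 -0.324  0.676  0.246] t 11.1
units tool xyz [0.09 0.22 0.23]
rotvec units [ 0.07 -0.05 -0.05]
t 11.1 az 0.41 pos [ 0.5005 -0.0199  0.1527] F [-0.11  3.17 -0.65] M [ 0.774 -0.075  0.102] q7 0.246 eff -0.912 w 0.0 x [ 0.005  0.005 -1.   ]
```

Emit:
arm_command(
  delta_pos=[
    [0,0.11,0.18],
    [0,0.12,0.19],
    [0,0.13,0.2],
    [0,0.15,0.2],
    [0,0.17,0.2],
    [0,0.19,0.2],
    [0,0.2,0.17],
    [0,0.22,0.15],
  ],
  rotation=[
    [0,0,0],
    [0,0,0],
    [0,0,0],
    [0,0,0],
    [0,0,0],
    [0,0,0],
    [0,0,0],
    [0,0,0],
  ],
)

```text
clock: 11.9
position: [0.5418, -0.0689, 0.1525]
tool_rot: [2.568, 1.564, 1.003]
force: [-1.8, 1.2, 1.2]
grip_width: -0.0002
```

```bash
python3 -c "
from h import *
need([.5504,-.0704,.150],0);tq()
"
```

```text
pos [ 0.5418 -0.0689  0.1525] tool y az 0.38 xaxis [ 0.0036  0.0056 -1.    ] q [-0.275  0.557  0.413  1.912 -0.331  0.736  0.336] t 11.9
units tool xyz [0.08 0.29 0.05]
rotvec units [ 0.06 -0.05 -0.03]
t 11.9 az 0.38 pos [ 0.5418 -0.0689  0.1525] F [-1.77  1.17  1.2 ] M [0.427 0.376 0.04 ] q7 0.336 eff -0.21 w -0.0002 x [ 0.004  0.006 -1.   ]
```

Emit:
arm_command(
  delta_pos=[
    [0,0.15,0.05],
    [0,0.15,0],
    [0,0.1,0],
  ],
  rotation=[
    [0,0,0],
    [0,0,0],
    [0,0,0],
  ],
)

```text
clock: 12.2
position: [0.5551, -0.0721, 0.1524]
tool_rot: [2.489, 1.565, 0.923]
force: [-2.2, -1.6, 0.9]
grip_width: -0.0003
```

```bash
python3 -c "
from h import *
tq()
"
```

```text
t 12.2 az 0.29 pos [ 0.5551 -0.0721  0.1524] F [-2.19 -1.62  0.92] M [-0.399  0.501 -0.014] q7 0.336 eff 0.081 w -0.0003 x [ 0.003  0.004 -1.   ]
```

Emit:
arm_command(
  delta_pos=[
    [0,0.1,0],
    [0,0.1,0],
  ],
  rotation=[
    [0,0,0],
    [0,0,0],
  ],
)

```text
clock: 12.4
position: [0.556, -0.0723, 0.1516]
tool_rot: [-2.164, 1.56, 2.552]
force: [-31.2, 2.5, 27.1]
grip_width: 0.0002
```

```bash
python3 -c "
from h import *
tq()
"
```

```text
t 12.4 az 0.23 pos [ 0.556  -0.0723  0.1516] F [-31.18   2.48  27.13] M [0.42  6.062 0.011] q7 0.334 eff 0.077 w 0.0002 x [-0.009  0.006 -1.   ]
```

Emit:
arm_command(
  delta_pos=[
    [0,0.1,0],
    [0,0.1,0],
  ],
  rotation=[
    [0,0,0],
    [0,0,0],
  ],
)

```text
clock: 12.6
position: [0.5558, -0.0722, 0.1513]
tool_rot: [-1.924, 1.547, 2.792]
force: [-27.5, 1.8, 25.0]
grip_width: -0.0003
```

```bash
python3 -c "
from h import *
tq()
"
```

```text
t 12.6 az 0.18 pos [ 0.5558 -0.0722  0.1513] F [-27.49   1.78  25.  ] M [0.289 5.29  0.024] q7 0.333 eff 0.07 w -0.0003 x [-0.022  0.008 -1.   ]
```

The lever is at its stop, with the force up sharply to about 30 N. I'll back off and rise clear.

Emit:
arm_command(
  delta_pos=[
    [0,-0.4,0],
    [0,-0.8,0],
    [0,-0.6,0],
    [-0.6,0,0],
    [-1,0,0],
    [-1,0,0],
    [-1,0,0],
    [-1,0,0],
    [-0.5,0,0],
    [0,0,0],
  ],
  rotation=[
    [0,0,0],
    [0,0,0],
    [0,0,0],
    [0,0,0],
    [0,0,0],
    [0,0,0],
    [0,0,0],
    [0,0,0],
    [0,0,0],
    [0,0,0],
  ],
)

```text
clock: 13.6
position: [0.5049, -0.0723, 0.3125]
tool_rot: [-1.964, 1.551, 2.753]
force: [0.6, 0.4, -0.3]
grip_width: -0.0001
```

Emit:
arm_command(
  delta_pos=[
    [0,-1,0],
    [0,-1,0],
    [0,-0.6,0],
    [0,0,0],
  ],
  rotation=[
    [0,0,0],
    [0,0,0],
    [0,0,0],
    [0,0,0],
  ],
)

```text
clock: 14.0
position: [0.4247, -0.072, 0.3117]
tool_rot: [-1.943, 1.551, 2.775]
force: [0.9, 0.7, 1.1]
grip_width: 0.0
```

```bash
python3 -c "
from h import *
tq()
im=[]
for n,b in(('top',(230,110,130,130)),('scene',(260,150,130,130))):
    pic(n,n+'4',b,3); im.append(cv2.imread(f'pics/{n}4.png'))
cv2.imwrite('pics/v4.png',np.hstack(im))
h=cv2.cvtColor(cv2.imread('pics/scene4_raw.png'),cv2.COLOR_BGR2HSV)
m=cv2.inRange(h,(0,180,90),(6,255,255));m[:150]=0;m[260:]=0;m[:,:250]=0;m[:,360:]=0
r=cv2.minAreaRect(cv2.findNonZero(m));print(r);p=cv2.boxPoints(r);
e=sorted([(p[i]+p[(i+1)%4])/2 for i in range(4)],key=lambda q:np.hypot(*(q-np.array(r[0]))))[2:]
P=[onz('scene',q,.157) for q in e];d=P[1]-P[0];print(P,np.degrees(np.arctan2(d[1],d[0])))
"
```

```text
t 14.0 az 0.35 pos [ 0.4247 -0.072   0.3117] F [0.92 0.75 1.11] M [ 0.014  0.017 -0.013] q7 0.151 eff -0.498 w 0.0 x [-0.018  0.007 -1.   ]
((271.8999938964844, 202.6999969482422), (26.385604858398438, 4.9193501472473145), 26.56505012512207)
[array([ 0.57620527, -0.10674836,  0.157     ]), array([ 0.57818368, -0.02551929,  0.157     ])] 88.60478618546983
```

View pics/v4.png

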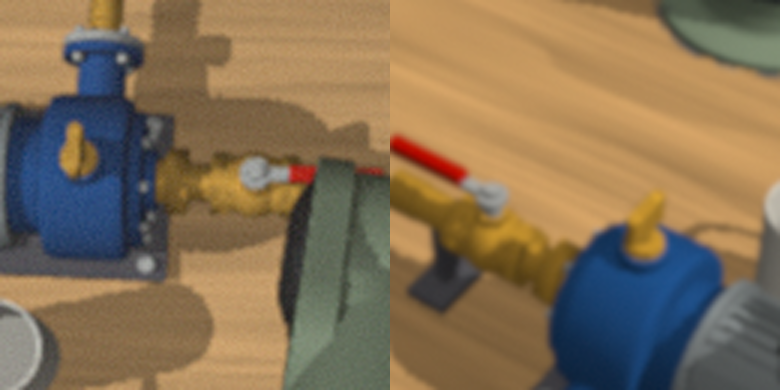

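The lever now lies along the pipe at about 268.6°, against an expected 268.5°. The plug bar stands upright where I left it, and the jug is in place. I'll hand in.

```bash
python3 -c "
from workcell import bot
print(bot.job_done())"
```

```text
the job is handed in; nothing more can be done
None
```

The plug is snug and the suction valve is fully open. I handed the job in at about 14 s of the 64 s allowed, with the arm clear of everything and no verdict reported.

- **Plug:** I turned it clockwise about 183° in one grip. The thread bit at about 140°, and I stopped at roughly 0.48 N m. Moment readings were noisy, about ±0.05 N m: the last two were 0.535 and 0.46. I averaged them using the given 0.55 N m per rad slope.
- **Valve:** I pushed the red lever anticlockwise with closed fingers until it met its stop. The contact force rose to about 31 N sideways and 27 N upward. That is about 41 N combined, taken on the fingers and above what I intended. It is well under the 120 N wrist limit. The 40 N limit is for the arm and the gripper's body, so it should not apply.
- **Last check:** After I backed away, the picture showed the lever along the pipe, within about 0.1° of the expected open direction. The plug bar was still standing where I left it. The part of the jug in view had not moved. I did not look again at the funnel, tape, spanner or screwdriver, but the arm never went near them at table height.

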